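# Clamp a text block for spine gluing, lever to the third click

### The job

Get the cream text block ready for spine gluing in the green bench clamp: push it back on the clamp's bed, under the bridge, until it lies fully home and square against the aluminium back stop. Then push the red lever along the bridge, feeling the clicks, and stop in the third click counted from the open end, so that the foot holds the block firmly; never run on past the third click, for the fourth crushes the fold. Use only the fingers' push: the block stays flat on the bed, nothing is picked up, and the other things on the bench stay where they are.

Things in the scene. Friction and masses are not known exactly. Their poses are not given: they have to be found in the camera images.
- clamp: Fixed green gluing clamp. Origin: on the bench top under its middle; its x points away from the operator to the back stop, y left, z up. Bed 225 mm deep (x -115 to +110 mm), 300 mm wide, top 14 mm above the bench. A bridge crosses it along y (300 mm long) at x -22 to +26 mm, underside 73, top 101 mm above the bench, on posts at y +-125 to 150 mm.
- back_stop (a point): Middle of the front face of the aluminium back stop, at x = +78 mm in the clamp's frame, 30 mm above the bench. The stop is a fixed bar across the bed, 220 mm wide (y), its top 46 mm above the bench.
- foot: Sprung steel foot faced with cork, 36 (x) x 190 (y) x 9 mm, under the bridge. Origin: centre of its underside, 64 mm above the bench with the lever open. Each mm of lever travel lowers it 0.28 mm: it meets a block on the bed just before the second click and presses it with about 10 N in the third.
- book_block: Loose cream text block, a rigid slab 146 (x) x 200 (y) x 42 mm high, 0.5 to 1.1 kg. Origin: centre of its underside; front face 72 mm before it, rear face 73 mm behind. It starts flat on the bed under the bridge, 25 to 45 mm short of the back stop, up to 0.1 rad askew. Home, its origin is at x = +5 mm in the clamp's frame, its front 45 mm out before the bridge.
- press_lever (a joint): Travel of the red lever in m: 0 = open end (left, clamp's y = +40 mm), growing to the right (clamp's -y), 0.080 = end stop. Notches every 0.016: clicks one to five at 0.016, 0.032, 0.048, 0.064, 0.080. 7 to 11 N pushes it out of a notch; past the crest half way (up to 3 mm on under load) it snaps by itself into the next and stays. It starts at the open end or about the first click.
- lever_grip (a point): Middle of the red lever's upright paddle, 132 mm above the bench, at x = +3.5 mm in the clamp's frame. The paddle is 30 mm (x) by 14 mm thick (y, the sliding direction; 34 x 18 mm at its cap), flat-sided, from 110 to 152 mm above the bench, on a steel carriage 40 x 36 mm. Six black lines on the bridge behind it mark its resting places: open end, clicks one to five.
- thread_reel: Bystander: loose reel of brown thread, 36 mm wide, 45 mm high, upright on the bench just right of the clamp. Origin: centre of its underside.
- lead_weight: Bystander: loose black book weight with a wooden knob, 50 x 85 x 60 mm high, left of the clamp near the bench's front edge. Origin: centre of its underside.
- bone_folder: Bystander: loose bone folder, 22 x 150 x 9 mm, lying on the bench well left of the clamp. Origin: centre of its underside.
- sanding_block: Bystander: loose brown sanding block, 42 x 90 x 28 mm, lying on the bench close to the clamp's right side, towards the operator. Origin: centre of its underside.

How it is judged:
By the outcome, as a careful person would: the job done as asked, in the order asked, and still so for the second after the job is handed in, with the robot touching nothing.
It also fails if it takes over 56 s, if anything falls off the work surface, if the arm or the gripper's body presses on something with over 40 N, if the wrist force passes 120 N, or if a joint passes its speed limit or range.

### The arm

A 6-joint arm with a two-finger parallel gripper is mounted at the origin on a cart in front of the work surface, level with it; the furniture and walls round the work are solid. World frame = base frame: x ahead of the robot, y to its left, z up, the work surface at z = 0. Lengths are in mm, angles in rad, forces in N, time in s.
With the tool pointing down it reaches from about 350 to 775 mm from the base axis. Payload 7.3 kg.
Tool frame: the origin (TCP) lies at the very end of the fingers, on their centre line; the grasp point (between the pads) lies 19 mm behind it; z points along the fingers, y is the line along which they close (so a half turn about z gives the same grasp; the last joint's range is limited). The gripper opens to 92 mm and grips with 3 to 60 N. Pads are 19 mm wide; open, the fingers measure 130 mm over their backs; the gripper's body (75 mm by 190 mm) begins 47 mm behind the grasp point.
Start: joints at [1.042, 0.342, 1.524, -0, 1.275, -0.146], TCP at [196.085, 487.027, 226.741] pointing down, gripper open.
Joint ranges: [-2.53, 2.53], [-0.77, 2.02], [0.04, 2.7], [-1, 4.14], [0.28, 2.66], [-3.11, 3.11]. Speed limits (rad/s): [2.57, 2.57, 3.14, 3.14, 3.14, 3.14].

### API

Orientations are given as [roll, pitch, yaw] about the fixed x, y, z axes, in that order (R = Rz(yaw) Ry(pitch) Rx(roll)).
In Python, from plant import bot gives the robot as it stands.
- The arm moves only by the tool jog_arm, never from a script. Its argument "targets" is a list of rows, each an object with "xyz": the shift along the tool's x, y, z as a fraction of full scale, a list of three; "spin": the turn about the tool's z as a fraction of full scale. In form: [{"xyz": [x, y, z], "spin": spin}, ...]. A call has exactly 10 rows; each row shifts and turns the commanded pose from where the row before left it, along the tool's axes as they then stand; what a row does not reach is not made up. Full scale, the value 1, is 80 mm for a shift and 0.1 rad for a turn. A row lasts 1/8 s, in which the tool goes at most 62.5 mm and 10.7 degrees, less where a joint would pass 70% of its speed; a pose out of reach is approached as far as the arm can. A call with a number of a shift or a turn outside -1 to 1 is refused whole. A call with a gripper value outside its range is refused whole. "gripper" is the opening in per cent of the stroke, from 0 (shut) to 100 (fully open), set as the call begins (left out, the last holds). The fingers move at their own pace and stop on an object; the grip force is fixed at half the most. Time passes only in rows, so rows that do not move let the fingers close, or fill a call up. It gives the time, the measured TCP pose, the force, the opening and the grip force at its end, in the units of the state.
- bot.get_obs(): the state, without advancing time (a new reading comes with each control period).
- bot.capture(name): name is "scene" or "top"; returns the picture (420x560x3 uint8, blue, green, red); there is no depth.
- bot.get_calibration(name): a dict with "vfov" (degrees; the focal length in pixels is half the picture's height over the tangent of half this angle, whatever the lens; pixels are square), "cx", "cy" (the principal point, pixels), "k1" (the pictures are not rectified: a ray, as slopes to the right and down, at radius r is drawn at 1 + k1 r^2 times it, then the intrinsics apply), "eye" and "rotation" of the camera in the world. Camera axes: x right, y down, z forward; pixel columns grow to the right and rows downward; lengths in mm; the calibration is good to about 2 mm. A picture is of the moment at which its call begins. get_calibration takes no time and is no camera call.
- bot.close_job(): hands the job in; it is judged then, once.
The state is a dict: "time": time; "joint_positions": joint angles; "dq": joint speeds; "tau": joint torques, N m; "tool_pos": TCP position; "tcp_rot": TCP orientation; "contact_force": force on the tool from outside, world axes, zero at the start; "moment": the same for the moment, N m; "grip_width": finger opening in mm; "finger_force": force on a finger pad.
Only numpy, scipy, OpenCV 4.12 (cv2) and the standard library are available. Lean on these libraries where they do the work, as an engineer would, in place of code of your own. Each camera call takes 0.05 s, during which the arm holds its last target. There are 200 camera calls.

## Working session

There is one attempt and no reset: what is moved stays moved. The work goes in short steps, Python scripts to look and compute and a tool call to move; the robot and the scene stay as the last step left them, time stands still between calls to the robot, and variables do not carry over. Pictures are saved under pics/ and viewed, at most 10 in all, crops included, and the job is handed in when it is done.

Besides the shell and the picture viewer there is one more tool, called as a command line: name --argument value ..., lists and objects as JSON in quotes. jog_arm: Moves the arm, as the interface text tells. Shift numbers are shares of 80 mm and turn numbers shares of 0.1 rad, none past 1 either way. Its arguments: {"type":"object","properties":{"targets":{"type":"array","items":{"type":"object","properties":{"xyz":{"type":"array","items":{"type":"number"}},"spin":{"type":"number"}}}},"gripper":{"type":"number"}},"required":["targets"]}

```bash
mkdir -p pics
cat > h.py <<'E'
import numpy as np, cv2
from plant import bot
def cal(n):
    c=bot.get_calibration(n); f=210/np.tan(np.radians(c['vfov'])/2); return c,f
def ray(n,uv):
    c,f=cal(n); d=np.array([(uv[0]-c['cx'])/f,(uv[1]-c['cy'])/f]); rd=np.hypot(*d); r=rd
    for _ in range(30): r=rd/(1+c['k1']*r*r)
    d=d*(r/rd if rd>0 else 1)
    return np.array(c['eye'],float), np.array(c['rotation']).reshape(3,3)@np.array([d[0],d[1],1])
def onz(n,uv,z):
    e,d=ray(n,uv); return e+d*(z-e[2])/d[2]
def proj(n,p):
    c,f=cal(n); q=np.array(c['rotation']).reshape(3,3).T@(np.array(p,float)-np.array(c['eye'])); d=q[:2]/q[2]; d=d*(1+c['k1']*(d@d)); return d*f+[c['cx'],c['cy']]
E
python3 - <<'E'
from h import *
a=bot.capture('scene');b=bot.capture('top')
cv2.imwrite('pics/s0.png',a);cv2.imwrite('pics/t0.png',b)
for n in('scene','top'):print(bot.get_calibration(n))
o=bot.get_obs();print(o)
E
```

```text
{'vfov': 55.19932983110088, 'cx': 273.8207290390855, 'cy': 216.40108609409754, 'k1': -0.10082677384472948, 'eye': array([ 122.829475  , -351.32926124,  534.45231956]), 'rotation': array([-2.09287127,  0.021062  , -0.70330903])}
{'vfov': 42.22203345849682, 'cx': 289.6220285597696, 'cy': 205.29304575610453, 'k1': -0.1315991013115422, 'eye': array([ 531.67217705,  236.59989566, 1436.93073806]), 'rotation': array([-3.08428023, -0.0062765 , -1.55087531])}
{'time': 0.1, 'joint_positions': array([ 1.04200582e+00,  3.42632917e-01,  1.52488459e+00,  4.65878663e-07,
        1.27538020e+00, -1.46019773e-01]), 'dq': array([ 0.00161021, -0.00195173, -0.0023653 ,  0.00105497,  0.00057202,
       -0.00080808]), 'tau': array([ 5.67727257e-04, -4.32004309e+01, -2.44692421e+01,  7.19498936e-02,
        5.25375805e-02, -7.22301911e-05]), 'tool_pos': array([195.89885439, 486.71530119, 226.13777813]), 'tcp_rot': array([-3.14030155e+00, -1.90327711e-04,  2.75882166e+00]), 'contact_force': array([ 0.48103999,  0.08573427, -0.34952768]), 'moment': array([-0.01043809, -0.05082431,  0.04212333]), 'finger_force': 0.0, 'grip_width': 91.94898748490382}
```

View pics/s0.png

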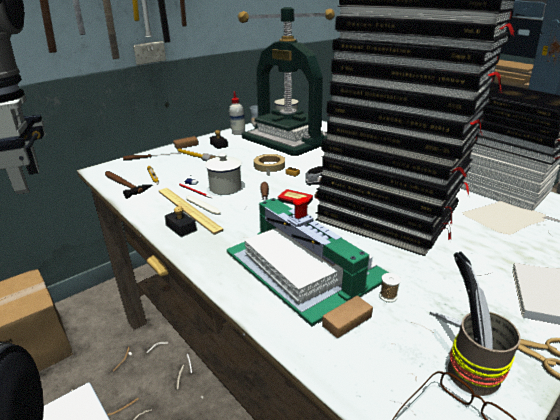

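View pics/t0.png

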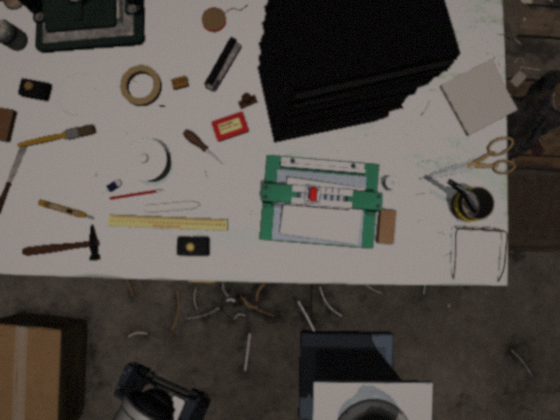

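View crops.

The scene view shows the clamp at about (310,250) with the red lever at (297,200), and a tall stack of books behind it. In the top view the clamp spans (262..382, 155..247), with the lever at (313,194), the reel at (389,182) and the sanding block at (386,226). I'll enlarge both views to measure.

```bash
sed -i '1a from scipy.spatial.transform import Rotation as Ro' h.py; sed -i "s/np.array(c\['rotation'\]).reshape(3,3)/Ro.from_euler('xyz',c['rotation']).as_matrix()/" h.py
python3 - <<'E'
from h import *
a=cv2.imread('pics/s0.png');b=cv2.imread('pics/t0.png')
A=cv2.resize(a[170:340,220:420],None,fx=3.5,fy=3.5,interpolation=cv2.INTER_CUBIC)
B=cv2.resize(b[145:255,250:405],None,fx=5,fy=5,interpolation=cv2.INTER_CUBIC)
cv2.imwrite('pics/sc.png',A);cv2.imwrite('pics/tc.png',B)
for uv,z in [((313,194),152),((262,245),14),((378,248),14),((380,163),14),((320,200),14),((386,226),28),((389,182),45)]: print(uv,onz('top',uv,z))
for uv,z in [((297,196),152),((320,320),14),((230,250),14)]: print(uv,onz('scene',uv,z))
E
```

```text
(313, 194) [633.47534865 175.13261073 152.        ]
(262, 245) [508.17340856 299.34642578  14.        ]
(378, 248) [506.01021282  -4.6784484   14.        ]
(380, 163) [730.43262158  -7.64118671  14.        ]
(320, 200) [629.00172928 149.87892922  14.        ]
(386, 226) [563.7770809  -22.55338469  28.        ]
(389, 182) [677.19765025 -26.1633303   45.        ]
(297, 196) [637.8352131  193.54037281 152.        ]
(320, 320) [519.41549239   4.8733932   14.        ]
(230, 250) [526.31883296 296.09895223  14.        ]
```

View pics/sc.png

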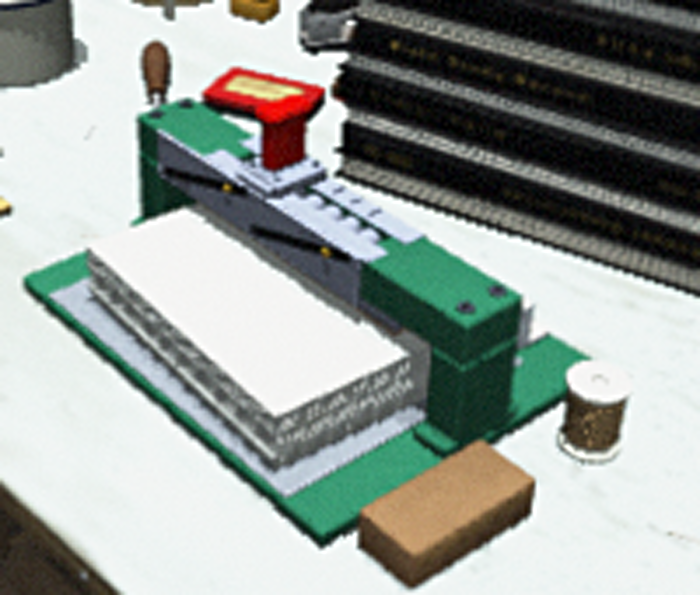

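View pics/tc.png

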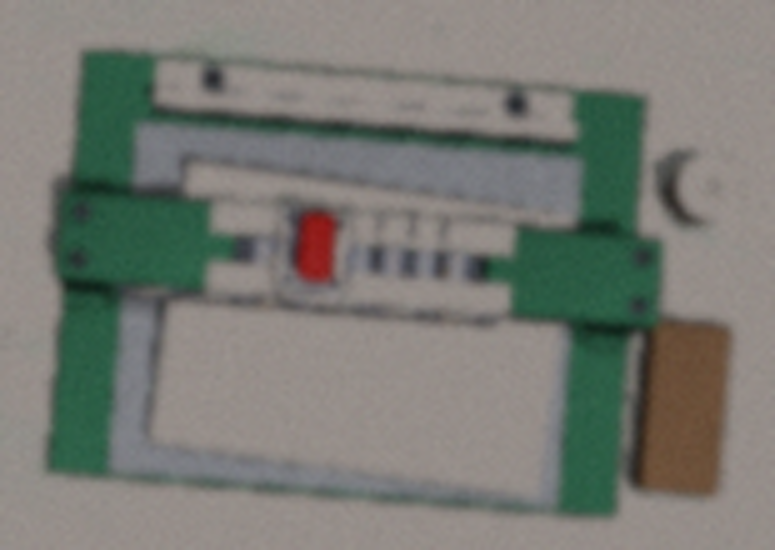

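The scene crop shows the block's top corners: left front at (88,250), right front at (275,418) and right rear at (412,350). The top crop shows clamp corners at (48,470), (615,515), (645,95) and (82,52), the cap at (317,246), the stop's front edge from (150,107) to (575,140), and the block's corners at (148,442) and (183,157).

```bash
cat > m.py <<'E'
from h import *
T=lambda p,z:onz('top',((p[0]+.5)/5-.5+250,(p[1]+.5)/5-.5+145),z)
S=lambda p,z:onz('scene',((p[0]+.5)/3.5-.5+220,(p[1]+.5)/3.5-.5+170),z)
fl,fr,br,bl=[T(p,14)[:2] for p in [(48,470),(615,515),(645,95),(82,52)]]
print('bed',fl,fr,br,bl,np.linalg.norm(fl-fr),np.linalg.norm(fl-bl))
ex=(bl+br-fl-fr);ey=(fl+bl-fr-br);yaw=np.arctan2(-ey[0],ey[1]);print('yaws',np.arctan2(ex[1],ex[0]),yaw)
R=np.array([[np.cos(yaw),-np.sin(yaw)],[np.sin(yaw),np.cos(yaw)]])
O=(fl+fr+bl+br)/4-R@[-2.5,0];print('O',O,yaw)
L=lambda p:np.round(R.T@(p[:2]-O),1)
for n,p,z in [('stopL',(150,107),46),('stopR',(575,140),46),('blkFL',(148,442),56),('blkFR',(560,502),56),('blkRL',(183,157),56),('cap',(317,246),152)]:print(n,L(T(p,z)),T(p,z))
for n,p,z in [('blkFL',(88,250),56),('blkFR',(275,418),56),('blkRR',(412,350),56),('bedFL',(25,285),14),('bedFR',(322,540),14),('capL',(203,92),150),('capR',(325,92),152),('bridgeR',(522,300),101)]:print('S',n,L(S(p,z)),S(p,z))
E
python3 m.py
```

```text
bed [524.71736795 307.02966846] [506.82204107   9.60194331] [728.74192622  -3.91710965] [745.04478948 294.23109419] 297.9655926586892 220.6988359315213
yaws -0.05943874942229485 -0.057357387540325384
O [628.82741997 151.59308422] -0.057357387540325384
stopL [ 77.4 110.3] [712.3909128  257.26840242  46.        ]
stopR [  77.6 -109.6] [700.04251482  37.70944782  46.        ]
blkFL [-94.4  97.7] [540.14935333 254.53936147  56.        ]
blkFR [-108.8 -113.5] [513.68208125  44.54654395  56.        ]
blkRL [51.8 91.3] [685.74478836 239.73480014  56.        ]
cap [ 3.8 23.8] [633.95078743 175.14079902 152.        ]
S blkFL [-97.   93.3] [537.30643264 250.32311788  56.        ]
S blkFR [-108.8 -100.5] [514.47284365  57.49422053  56.        ]
S blkRR [ -12.6 -103.8] [610.3145024   48.71719261  56.        ]
S bedFL [-118.6  139.3] [518.37407977 297.48200644  14.        ]
S bedFR [-119.  -150.7] [501.34346125   7.9603642   14.        ]
S capL [-22.2  71.5] [610.79364264 224.20053607 150.        ]
S capR [31.8 22.2] [661.88821958 171.896246   152.        ]
S bridgeR [  19.4 -149.8] [639.57485589   0.94262127 101.        ]
```

Findings:
- **Clamp:** origin (628.8, 151.6), yaw -0.057. The bed measures 298 x 221 mm and the stop is at x = 77.5, which matches the given sizes.
- **Lever:** y = +24, so it starts at click 1.
- **Block:** about 35 mm short of the stop and -0.07 rad askew.

First move: square the tool to the clamp and go in front of it.

jog_arm --targets '[{"xyz":[0,0,0],"spin":-0.81},{"xyz":[0,0,0],"spin":-0.81},{"xyz":[0,0,0],"spin":-0.81},{"xyz":[0,0,0],"spin":-0.81},{"xyz":[-0.48,-0.48,0],"spin":0},{"xyz":[-0.48,-0.48,0],"spin":0},{"xyz":[-0.48,-0.48,0],"spin":0},{"xyz":[-0.48,-0.48,0],"spin":0},{"xyz":[-0.48,-0.48,0],"spin":0},{"xyz":[-0.48,-0.48,0],"spin":0}]' --gripper 100

```text
time: 1.35
tool_pos: [413.3, 242.0, 226.5]
tcp_rot: [-3.142, -0.0, 3.083]
contact_force: [1.2, 1.5, 0.0]
grip_width: 91.8
finger_force: 0.0
```

```bash
cat > p.py <<'E'
from h import *
o=bot.get_obs();y=-0.0574;R=np.array([[np.cos(y),-np.sin(y)],[np.sin(y),np.cos(y)]])
print(o['time'],'clamp xy',R.T@(o['tool_pos'][:2]-[628.8,151.6]),'z',o['tool_pos'][2],'yawerr',(o['tcp_rot'][2]-y)%np.pi,'rp',o['tcp_rot'][:2],'F',R.T@o['contact_force'][:2],o['contact_force'][2],'w',o['grip_width'])
E
python3 p.py
```

```text
1.35 clamp xy [-220.28193198   77.85943792] z 226.5432683720029 yawerr 3.1402086192504717 rp [-3.14157193e+00 -3.04688789e-04] F [1.09154841 1.52817532] 0.011411580258388752 w 91.77278718836018
```

jog_arm --targets '[{"xyz":[-0.45,-0.5,0],"spin":0},{"xyz":[-0.45,-0.48,0],"spin":0},{"xyz":[0,0,0.5],"spin":0},{"xyz":[0,0,0.5],"spin":0},{"xyz":[0,0,0.5],"spin":0},{"xyz":[0,0,0.5],"spin":0},{"xyz":[0,0,0.3],"spin":0},{"xyz":[0,0,0.1],"spin":0},{"xyz":[0,0,0],"spin":0},{"xyz":[0,0,0],"spin":0}]'

```text
time: 2.6
tool_pos: [480.6, 161.2, 35.7]
tcp_rot: [3.141, 0.002, 3.083]
contact_force: [0.5, -0.0, -0.9]
grip_width: 92.3
finger_force: 0.0
```

```bash
python3 p.py
```

```text
2.6 clamp xy [-148.52855902    1.04314247] z 35.74668909357587 yawerr 3.1402213794979863 rp [3.14105955e+00 1.93890455e-03] F [ 0.51807114 -0.01361174] -0.8995895166274785 w 92.25044754518821
```

jog_arm --targets '[{"xyz":[-0.15,-0.06,0.1],"spin":0},{"xyz":[-0.1,0,0],"spin":0},{"xyz":[-0.08,0,0],"spin":0},{"xyz":[-0.06,0,0],"spin":0},{"xyz":[-0.06,0,0],"spin":0},{"xyz":[-0.06,0,0],"spin":0},{"xyz":[-0.06,0,0],"spin":0},{"xyz":[-0.06,0,0],"spin":0},{"xyz":[-0.06,0,0],"spin":0},{"xyz":[-0.06,0,0],"spin":0}]'

```text
time: 3.85
tool_pos: [535.7, 152.6, 26.3]
tcp_rot: [-3.14, -0.008, 3.083]
contact_force: [-11.2, 0.2, 7.4]
grip_width: 91.7
finger_force: 5.8
```

```bash
python3 p.py
```

```text
3.85 clamp xy [-92.9672785   -4.33670057] z 26.305421071985577 yawerr 3.1406479046493994 rp [-3.14030957 -0.00820085] F [-11.21074984  -0.47195541] 7.4224803402383035 w 91.67254993479705
```

jog_arm --targets '[{"xyz":[-0.03,0,0],"spin":0},{"xyz":[-0.02,0,0],"spin":0},{"xyz":[-0.02,0,0],"spin":0},{"xyz":[-0.02,0,0],"spin":0},{"xyz":[-0.02,0,0],"spin":0},{"xyz":[-0.02,0,0],"spin":0},{"xyz":[-0.01,0,0],"spin":0},{"xyz":[-0.01,0,0],"spin":0},{"xyz":[0,0,0],"spin":0},{"xyz":[0,0,0],"spin":0}]'

```text
time: 5.1
tool_pos: [547.9, 152.1, 26.3]
tcp_rot: [-3.141, -0.007, 3.084]
contact_force: [-10.8, 0.9, 6.5]
grip_width: 91.8
finger_force: 5.2
```

```bash
python3 p.py
```

```text
5.1 clamp xy [-80.76339883  -4.11454215] z 26.285925110788074 yawerr 3.1409159426628257 rp [-3.14057439 -0.00746909] F [-10.79325356   0.28605776] 6.531424260082209 w 91.76354872659516
```

jog_arm --targets '[{"xyz":[-0.015,0,0],"spin":0},{"xyz":[-0.01,0,0],"spin":0},{"xyz":[-0.01,0,0],"spin":0},{"xyz":[-0.01,0,0],"spin":0},{"xyz":[-0.01,0,0],"spin":0},{"xyz":[0,0,0],"spin":0},{"xyz":[0,0,0],"spin":0},{"xyz":[0,0,0],"spin":0},{"xyz":[0,0,0],"spin":0},{"xyz":[0,0,0],"spin":0}]'

```text
time: 6.35
tool_pos: [550.6, 152.0, 26.3]
tcp_rot: [-3.14, -0.011, 3.083]
contact_force: [-16.6, 0.7, 10.7]
grip_width: 91.7
finger_force: 8.1
```

```bash
python3 p.py
```

```text
6.35 clamp xy [-78.04732105  -4.0881818 ] z 26.279551533848117 yawerr 3.140897105944456 rp [-3.14033173 -0.01094388] F [-16.62072982  -0.26736685] 10.732735085807708 w 91.70072479343001
```

jog_arm --targets '[{"xyz":[-0.01,0,0],"spin":0},{"xyz":[-0.01,0,0],"spin":0},{"xyz":[-0.01,0,0],"spin":0},{"xyz":[-0.01,0,0],"spin":0},{"xyz":[0,0,0],"spin":0},{"xyz":[0,0,0],"spin":0},{"xyz":[0,0,0],"spin":0},{"xyz":[0,0,0],"spin":0},{"xyz":[0,0,0],"spin":0},{"xyz":[0,0,0],"spin":0}]'

```text
time: 7.6
tool_pos: [550.6, 152.0, 26.3]
tcp_rot: [-3.14, -0.018, 3.084]
contact_force: [-27.4, 1.3, 19.5]
grip_width: 91.8
finger_force: 13.7
```

```bash
python3 p.py
python3 - <<'E'
from h import *
b=bot.capture('top');cv2.imwrite('pics/t1.png',b)
cv2.imwrite('pics/tc1.png',cv2.resize(b[145:255,250:405],None,fx=5,fy=5,interpolation=cv2.INTER_CUBIC))
E
```

```text
7.6 clamp xy [-78.11869344  -4.0841569 ] z 26.29181458837389 yawerr 3.1409135733823215 rp [-3.13968898 -0.0177216 ] F [-27.39011046  -0.24153922] 19.459801551918325 w 91.82096350620908
```

View pics/tc1.png

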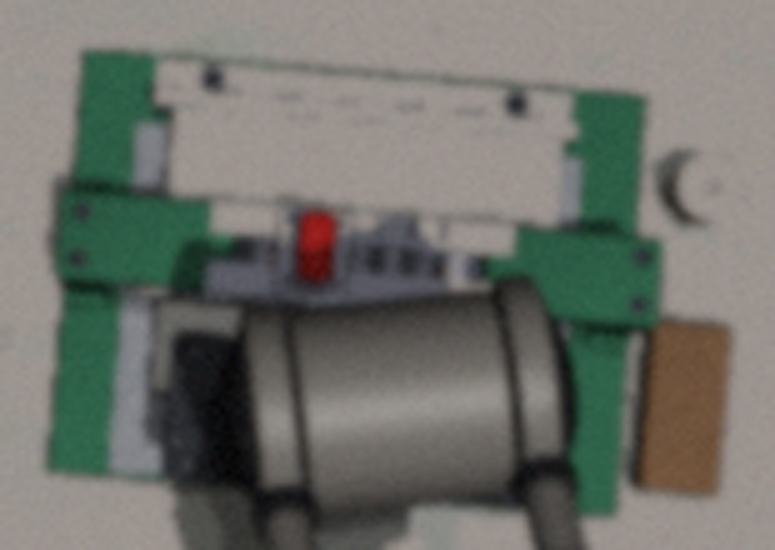

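The block is home: the tool stopped dead while the force rose to 27 N, and the picture shows the block's rear edge closed against the stop across the whole width (row 107 to 140). The lever is still at (317,246), and the reel and sanding block haven't moved. Next I'll back off, rise, shut the fingers and go left of the lever.

jog_arm --targets '[{"xyz":[0.2,0,0],"spin":0},{"xyz":[0.4,0,0],"spin":0},{"xyz":[0.2,0,-0.2],"spin":0},{"xyz":[0,0,-0.6],"spin":0},{"xyz":[0,0,-0.6],"spin":0},{"xyz":[0,0,-0.6],"spin":0},{"xyz":[0,0.4,-0.4],"spin":0},{"xyz":[-0.4,0.4,0],"spin":0},{"xyz":[-0.5,0.1,0],"spin":0},{"xyz":[-0.5,0,0],"spin":0}]' --gripper 0

```text
time: 8.9
tool_pos: [612.0, 221.7, 218.9]
tcp_rot: [3.141, 0.0, 3.085]
contact_force: [-0.5, 0.1, -0.2]
grip_width: 0.6
finger_force: 0.0
```

```bash
python3 p.py
```

```text
8.9 clamp xy [-20.75988969  69.03223258] z 218.8702263717879 yawerr 0.0004308360960614266 rp [3.14129294e+00 2.91703155e-04] F [-0.47316764  0.07282511] -0.15192341294945394 w 0.5948546982791888
```

jog_arm --targets '[{"xyz":[-0.2,0,0],"spin":0},{"xyz":[0,0,0.4],"spin":0},{"xyz":[0,0,0.4],"spin":0},{"xyz":[0,0,0.3],"spin":0},{"xyz":[0,0,0.1],"spin":0},{"xyz":[0,0,0],"spin":0},{"xyz":[0,0,0],"spin":0},{"xyz":[0,0,0],"spin":0},{"xyz":[0,0,0],"spin":0},{"xyz":[0,0,0],"spin":0}]'

```text
time: 10.15
tool_pos: [627.2, 219.7, 123.0]
tcp_rot: [3.141, 0.0, 3.083]
contact_force: [-0.9, -0.1, -0.7]
grip_width: 0.4
finger_force: 0.0
```

```bash
python3 p.py;python3 - <<'E'
from h import *
a=bot.capture('scene')
cv2.imwrite('pics/s1.png',cv2.resize(a[150:320,220:420],None,fx=3.5,fy=3.5,interpolation=cv2.INTER_CUBIC))
E
```

```text
10.15 clamp xy [-5.51148432 67.86265854] z 123.01636562076985 yawerr 3.1402063175721784 rp [3.14139953e+00 4.13981217e-04] F [-0.91797884 -0.1691403 ] -0.7071902984920024 w 0.4110438395539282
```

View pics/s1.png

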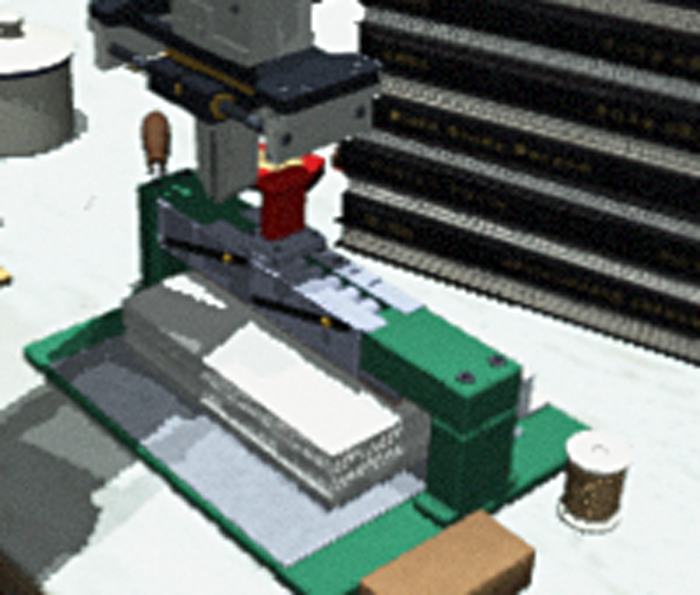

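The picture shows the shut fingers left of the red paddle (240,180 against 285,190), above the bridge. The block is home and parallel to the bridge. Now I'll approach the lever gently.

jog_arm --targets '[{"xyz":[-0.11,-0.05,0],"spin":0},{"xyz":[0,-0.04,0],"spin":0},{"xyz":[0,-0.03,0],"spin":0},{"xyz":[0,-0.02,0],"spin":0},{"xyz":[0,-0.02,0],"spin":0},{"xyz":[0,-0.02,0],"spin":0},{"xyz":[0,-0.02,0],"spin":0},{"xyz":[0,-0.02,0],"spin":0},{"xyz":[0,0,0],"spin":0},{"xyz":[0,0,0],"spin":0}]'

```text
time: 11.45
tool_pos: [634.9, 201.8, 122.8]
tcp_rot: [3.141, 0.0, 3.083]
contact_force: [0.0, 1.6, -0.3]
grip_width: 0.5
finger_force: 0.7
```

```bash
python3 p.py
```

```text
11.45 clamp xy [ 3.16988998 50.42391989] z 122.7683477538728 yawerr 3.1403258895449033 rp [3.14132016e+00 1.14661888e-04] F [-0.08161765  1.57679015] -0.2640683511665491 w 0.48743584127073336
```

jog_arm --targets '[{"xyz":[0,-0.015,0],"spin":0},{"xyz":[0,-0.015,0],"spin":0},{"xyz":[0,-0.015,0],"spin":0},{"xyz":[0,-0.015,0],"spin":0},{"xyz":[0,-0.01,0],"spin":0},{"xyz":[0,-0.01,0],"spin":0},{"xyz":[0,-0.01,0],"spin":0},{"xyz":[0,0,0],"spin":0},{"xyz":[0,0,0],"spin":0},{"xyz":[0,0,0],"spin":0}]'

```text
time: 12.7
tool_pos: [634.5, 194.1, 122.7]
tcp_rot: [-3.141, -0.0, 3.083]
contact_force: [-0.7, 0.0, 0.3]
grip_width: 0.8
finger_force: 0.0
```

```bash
python3 p.py
```

```text
12.7 clamp xy [ 3.2225735  42.74517756] z 122.69873425884542 yawerr 3.1400003945773385 rp [-3.14135279e+00 -2.87093768e-05] F [-0.65569093 -0.01379477] 0.28957393639680234 w 0.8454040518641623
```

The force dropped to zero, so it has probably snapped into click two. I'll feel for contact again, expected at about 34.5.

jog_arm --targets '[{"xyz":[0,-0.03,0],"spin":0},{"xyz":[0,-0.02,0],"spin":0},{"xyz":[0,-0.02,0],"spin":0},{"xyz":[0,-0.015,0],"spin":0},{"xyz":[0,-0.015,0],"spin":0},{"xyz":[0,-0.01,0],"spin":0},{"xyz":[0,0,0],"spin":0},{"xyz":[0,0,0],"spin":0},{"xyz":[0,0,0],"spin":0},{"xyz":[0,0,0],"spin":0}]'

```text
time: 13.95
tool_pos: [633.9, 185.8, 122.8]
tcp_rot: [3.141, 0.0, 3.083]
contact_force: [1.2, 2.3, 0.2]
grip_width: 0.4
finger_force: 1.0
```

```bash
python3 p.py
```

```text
13.95 clamp xy [ 3.17466734 34.42961659] z 122.76097061641568 yawerr 3.1402690023078854 rp [3.14124848e+00 1.39030686e-04] F [1.02765468 2.37693335] 0.23100313200682066 w 0.44845249044968105
```

Contact came at 34.4, so it sits in click two. One more notch: 16 mm to the next rest, with the crest near 26.5.

jog_arm --targets '[{"xyz":[0,-0.015,0],"spin":0},{"xyz":[0,-0.015,0],"spin":0},{"xyz":[0,-0.015,0],"spin":0},{"xyz":[0,-0.015,0],"spin":0},{"xyz":[0,-0.01,0],"spin":0},{"xyz":[0,-0.01,0],"spin":0},{"xyz":[0,-0.01,0],"spin":0},{"xyz":[0,0,0],"spin":0},{"xyz":[0,0,0],"spin":0},{"xyz":[0,0,0],"spin":0}]'

```text
time: 15.2
tool_pos: [633.5, 178.3, 122.8]
tcp_rot: [3.142, 0.0, 3.083]
contact_force: [-0.0, 3.9, 0.3]
grip_width: 0.3
finger_force: 1.7
```

```bash
python3 p.py
```

```text
15.2 clamp xy [ 3.18202048 26.96047571] z 122.78706657568938 yawerr 3.1401260781129197 rp [3.14154835e+00 9.21488577e-05] F [-0.23207784  3.93271842] 0.25485685028268606 w 0.2667550697012188
```

Still in contact just before the crest, so I'll go on in small steps.

jog_arm --targets '[{"xyz":[0,-0.01,0],"spin":0},{"xyz":[0,-0.01,0],"spin":0},{"xyz":[0,0,0],"spin":0},{"xyz":[0,0,0],"spin":0},{"xyz":[0,0,0],"spin":0},{"xyz":[0,0,0],"spin":0},{"xyz":[0,0,0],"spin":0},{"xyz":[0,0,0],"spin":0},{"xyz":[0,0,0],"spin":0},{"xyz":[0,0,0],"spin":0}]'

```text
time: 16.45
tool_pos: [633.4, 176.8, 122.7]
tcp_rot: [3.142, 0.0, 3.083]
contact_force: [0.3, 0.4, 0.0]
grip_width: 0.2
finger_force: 0.0
```

```bash
python3 p.py
```

```text
16.45 clamp xy [ 3.16295427 25.40701193] z 122.72509622267665 yawerr 3.1401916304356683 rp [3.14157367e+00 2.11098144e-05] F [0.22809532 0.43784912] 0.006784910325780446 w 0.230922475716297
```

Released at 25.4, which is just past the crest. I'll withdraw clear and look.

jog_arm --targets '[{"xyz":[0,0.2,0],"spin":0},{"xyz":[0,0.2,0],"spin":0},{"xyz":[0,0,-0.5],"spin":0},{"xyz":[0,0,-0.5],"spin":0},{"xyz":[0,0.3,-0.5],"spin":0},{"xyz":[0.4,0.5,0],"spin":0},{"xyz":[0.4,0.5,0],"spin":0},{"xyz":[0.4,0.5,0],"spin":0},{"xyz":[0.4,0.5,0],"spin":0},{"xyz":[0,0,0],"spin":0}]'

```text
time: 17.7
tool_pos: [515.2, 404.3, 242.9]
tcp_rot: [3.141, -0.0, 3.089]
contact_force: [0.1, 0.3, 0.0]
grip_width: 0.4
finger_force: 0.0
```

```bash
python3 p.py; sed -n '1,/^L=/p' m.py > m2.py
cat >> m2.py <<'E'
a=bot.capture('scene');b=bot.capture('top')
h=cv2.cvtColor(b,cv2.COLOR_BGR2HSV);m=((h[...,0]<8)|(h[...,0]>172))&(h[...,1]>150)&(h[...,2]>90);m[:150]=0;m[250:]=0;m[:,:255]=0;m[:,400:]=0
v,u=np.nonzero(m);print('cap',len(u),L(onz('top',(u.mean(),v.mean()),152)))
B=cv2.resize(b[145:255,250:405],None,fx=5,fy=5,interpolation=cv2.INTER_CUBIC)
A=cv2.resize(a[170:340,220:420],(0,0),fx=3,fy=3,interpolation=cv2.INTER_CUBIC)
cv2.imwrite('pics/t2.png',B);cv2.imwrite('pics/s2.png',A)
E
python3 m2.py
```

```text
17.7 clamp xy [-127.88287659  245.74441725] z 242.9258656420617 yawerr 0.004833277722051221 rp [ 3.14050911e+00 -4.43145787e-04] F [0.11033839 0.29988776] 0.02603725306097044 w 0.36386684999400964
bed [524.71736795 307.02966846] [506.82204107   9.60194331] [728.74192622  -3.91710965] [745.04478948 294.23109419] 297.9655926586892 220.6988359315213
yaws -0.05943874942229485 -0.057357387540325384
O [628.82741997 151.59308422] -0.057357387540325384
cap 80 [ 3.1 -0.8]
```

View pics/t2.png

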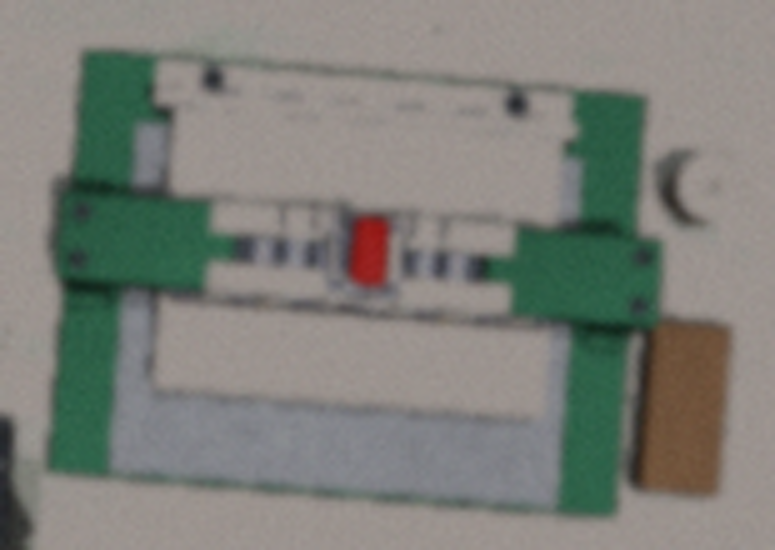

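View pics/s2.png

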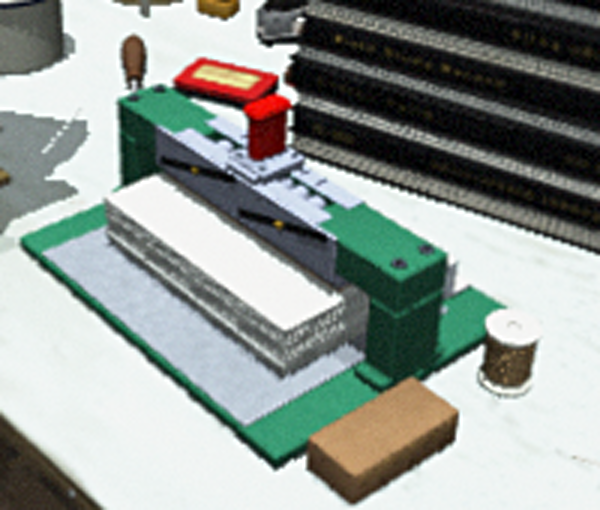

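The top view shows the cap at (370,250), which measures y = -0.8. That's between notches, so the lever may be standing on the crest. I'll check it against the marks before pushing further.

```bash
sed -i '/^a=bot/,$d' m2.py
cat >> m2.py <<'E'
a=bot.capture('top').astype(int)+bot.capture('top')+bot.capture('top')+bot.capture('top')
# profile of darkness along clamp y on the bridge top z=101, rows at x=-12..+20
for x in (-6,-2,20):
    s=[]
    for y in np.arange(-80,81,4):
        w=O+R@[x,y];u,v=proj('top',[w[0],w[1],101]);s.append(int(cv2.remap(a.astype(np.float32).mean(2)/4,np.float32([[u]]),np.float32([[v]]),cv2.INTER_LINEAR)[0,0]))
    print(x,list(zip(range(-80,81,4),s)))
b=(a/4).astype(np.uint8);h=cv2.cvtColor(b,cv2.COLOR_BGR2HSV);m=((h[...,0]<8)|(h[...,0]>172))&(h[...,1]>130)&(h[...,2]>80);m[:150]=0;m[250:]=0;m[:,:255]=0;m[:,400:]=0
v,u=np.nonzero(m);print('cap',L(onz('top',(u.mean(),v.mean()),152)))
E
python3 m2.py | tail -4
```

```text
-6 [(-80, 72), (-76, 97), (-72, 130), (-68, 137), (-64, 134), (-60, 132), (-56, 131), (-52, 138), (-48, 144), (-44, 140), (-40, 137), (-36, 140), (-32, 144), (-28, 137), (-24, 132), (-20, 129), (-16, 119), (-12, 87), (-8, 73), (-4, 71), (0, 74), (4, 85), (8, 107), (12, 120), (16, 123), (20, 137), (24, 138), (28, 142), (32, 145), (36, 142), (40, 138), (44, 140), (48, 143), (52, 141), (56, 136), (60, 138), (64, 136), (68, 137), (72, 128), (76, 94), (80, 73)]
-2 [(-80, 68), (-76, 78), (-72, 92), (-68, 95), (-64, 84), (-60, 77), (-56, 88), (-52, 116), (-48, 134), (-44, 116), (-40, 98), (-36, 118), (-32, 133), (-28, 113), (-24, 97), (-20, 121), (-16, 125), (-12, 86), (-8, 70), (-4, 70), (0, 68), (4, 65), (8, 89), (12, 114), (16, 110), (20, 110), (24, 103), (28, 121), (32, 135), (36, 120), (40, 105), (44, 121), (48, 134), (52, 116), (56, 95), (60, 90), (64, 94), (68, 98), (72, 94), (76, 79), (80, 73)]
20 [(-80, 67), (-76, 101), (-72, 142), (-68, 146), (-64, 147), (-60, 147), (-56, 147), (-52, 147), (-48, 146), (-44, 139), (-40, 119), (-36, 140), (-32, 147), (-28, 136), (-24, 116), (-20, 120), (-16, 105), (-12, 74), (-8, 64), (-4, 64), (0, 64), (4, 62), (8, 74), (12, 105), (16, 130), (20, 135), (24, 124), (28, 140), (32, 147), (36, 138), (40, 122), (44, 142), (48, 147), (52, 147), (56, 148), (60, 147), (64, 147), (68, 146), (72, 138), (76, 98), (80, 69)]
cap [ 3.4 -0.7]
```

The marks show at y = +40, +24, -24 and -40, with those at +8 and -8 hidden under the carriage. The lever really is standing on the crest at about -0.8, held by the foot load, and hasn't dropped into click three. I'll go back and nudge it on a few mm.

jog_arm --targets '[{"xyz":[-0.33,-0.51,0],"spin":0},{"xyz":[-0.33,-0.51,0],"spin":0},{"xyz":[-0.33,-0.51,0],"spin":0},{"xyz":[-0.33,-0.51,0],"spin":0},{"xyz":[-0.3,-0.4,0],"spin":0},{"xyz":[0,0,0.3],"spin":0},{"xyz":[0,0,0],"spin":0},{"xyz":[0,0,0],"spin":0},{"xyz":[0,0,0],"spin":0},{"xyz":[0,0,0],"spin":0}]'

```text
time: 19.25
tool_pos: [636.3, 197.9, 219.6]
tcp_rot: [3.141, 0.001, 3.083]
contact_force: [-0.1, 0.8, 0.4]
grip_width: 0.1
finger_force: 0.0
```

```bash
python3 p.py
```

```text
19.25 clamp xy [ 4.84215875 46.70035063] z 219.5508762693202 yawerr 3.1408438555948783 rp [3.14121625e+00 1.27440633e-03] F [-0.13251865  0.75690189] 0.4139321633886496 w 0.11786054790401682
```

jog_arm --targets '[{"xyz":[0,0,0.5],"spin":0},{"xyz":[0,0,0.4],"spin":0},{"xyz":[0,0,0.3],"spin":0},{"xyz":[0,-0.05,0],"spin":0},{"xyz":[0,-0.05,0],"spin":0},{"xyz":[0,-0.05,0],"spin":0},{"xyz":[0,-0.05,0],"spin":0},{"xyz":[0,0,0],"spin":0},{"xyz":[0,0,0],"spin":0},{"xyz":[0,0,0],"spin":0}]'

```text
time: 20.5
tool_pos: [635.3, 181.6, 122.7]
tcp_rot: [3.141, -0.0, 3.083]
contact_force: [0.6, -1.0, -0.8]
grip_width: 0.6
finger_force: 0.0
```

```bash
python3 p.py
```

```text
20.5 clamp xy [ 4.73815798 30.35976822] z 122.71938074873303 yawerr 3.140333712182755 rp [ 3.1414735e+00 -1.1300575e-05] F [ 0.63757556 -0.93075857] -0.8362651763021274 w 0.5785590206943677
```

Now to 24.8, in small steps.

jog_arm --targets '[{"xyz":[0,-0.02,0],"spin":0},{"xyz":[0,-0.02,0],"spin":0},{"xyz":[0,-0.01,0],"spin":0},{"xyz":[0,-0.01,0],"spin":0},{"xyz":[0,-0.01,0],"spin":0},{"xyz":[0,0,0],"spin":0},{"xyz":[0,0,0],"spin":0},{"xyz":[0,0,0],"spin":0},{"xyz":[0,0,0],"spin":0},{"xyz":[0,0,0],"spin":0}]'

```text
time: 21.75
tool_pos: [635.0, 175.9, 122.7]
tcp_rot: [3.141, 0.0, 3.083]
contact_force: [0.8, 2.0, -0.4]
grip_width: 0.4
finger_force: 0.9
```

```bash
python3 p.py
```

```text
21.75 clamp xy [ 4.76198097 24.64978223] z 122.74241430850206 yawerr 3.1402407448707947 rp [3.14148830e+00 6.04101308e-05] F [0.64086593 2.01766986] -0.38507832651178175 w 0.3769589259282343
```

In contact at 2 N, as expected on the crest. Another 1.6 mm.

jog_arm --targets '[{"xyz":[0,-0.01,0],"spin":0},{"xyz":[0,0,0],"spin":0},{"xyz":[0,-0.01,0],"spin":0},{"xyz":[0,0,0],"spin":0},{"xyz":[0,0,0],"spin":0},{"xyz":[0,0,0],"spin":0},{"xyz":[0,0,0],"spin":0},{"xyz":[0,0,0],"spin":0},{"xyz":[0,0,0],"spin":0},{"xyz":[0,0,0],"spin":0}]'

```text
time: 23.0
tool_pos: [634.9, 174.3, 122.7]
tcp_rot: [3.142, 0.0, 3.083]
contact_force: [-0.6, -0.1, -0.4]
grip_width: 0.4
finger_force: 0.0
```

```bash
python3 p.py; python3 m2.py|tail -1
```

```text
23.0 clamp xy [ 4.75877013 23.00872357] z 122.71605601391003 yawerr 3.1402137286083684 rp [3.14151934e+00 1.20660890e-05] F [-0.54525057 -0.1676152 ] -0.3821133443173355 w 0.38618885932779945
cap [nan nan]m2.py:18: RuntimeWarning: Mean of empty slice.
  v,u=np.nonzero(m);print('cap',L(onz('top',(u.mean(),v.mean()),152)))
  ret = ret.dtype.type(ret / rcount)
```

Zero force at 23. Feeling 2 mm further is still short of the third-click rest contact at 18.5, so it's safe and makes sure.

jog_arm --targets '[{"xyz":[0,-0.01,0],"spin":0},{"xyz":[0,-0.01,0],"spin":0},{"xyz":[0,0,0],"spin":0},{"xyz":[0,0,0],"spin":0},{"xyz":[0,0.2,0],"spin":0},{"xyz":[0,0.2,0],"spin":0},{"xyz":[0,0,-0.5],"spin":0},{"xyz":[0,0.3,-0.5],"spin":0},{"xyz":[0.4,0.6,-0.2],"spin":0},{"xyz":[0.4,0.6,0],"spin":0}]'

```text
time: 24.45
tool_pos: [579.6, 330.8, 220.8]
tcp_rot: [3.139, 0.003, 3.083]
contact_force: [0.5, 0.7, -1.0]
grip_width: 0.7
finger_force: 0.0
```

jog_arm --targets '[{"xyz":[0.4,0.5,0],"spin":0},{"xyz":[0.4,0.5,0],"spin":0},{"xyz":[0,0,0],"spin":0},{"xyz":[0,0,0],"spin":0},{"xyz":[0,0,0],"spin":0},{"xyz":[0,0,0],"spin":0},{"xyz":[0,0,0],"spin":0},{"xyz":[0,0,0],"spin":0},{"xyz":[0,0,0],"spin":0},{"xyz":[0,0,0],"spin":0}]'

```text
time: 25.7
tool_pos: [520.6, 411.8, 218.7]
tcp_rot: [3.142, 0.0, 3.083]
contact_force: [0.4, 0.8, -0.1]
grip_width: 0.2
finger_force: 0.0
```

```bash
cat >> m2.py <<'E'
cv2.imwrite('pics/t3.png',cv2.resize(b[145:255,250:405],None,fx=5,fy=5,interpolation=cv2.INTER_CUBIC))
E
python3 p.py; python3 m2.py|tail -1
```

```text
25.7 clamp xy [-122.92409257  253.58719119] z 218.7447951605792 yawerr 3.140217042824936 rp [3.14152637e+00 4.18356098e-05] F [0.32380502 0.86545332] -0.0752980920040981 w 0.16243527781535938
cap [ 3.4 -7.3]
```

View pics/t3.png

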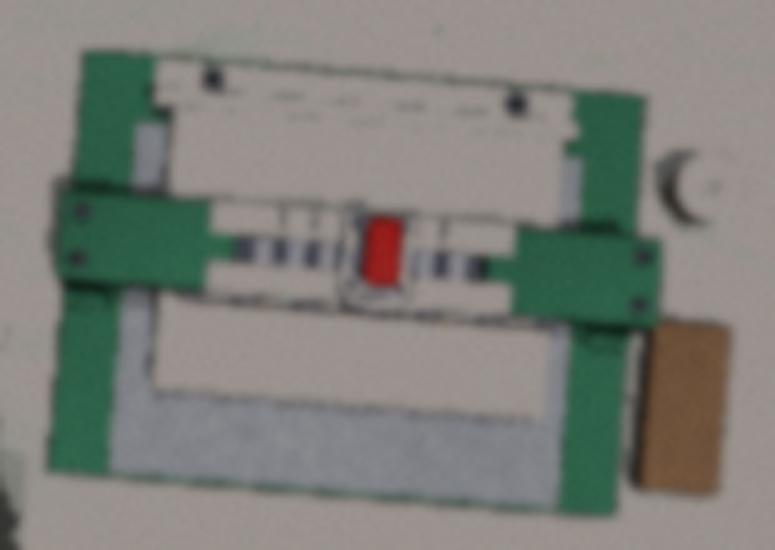

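The cap is now at (382,252), measuring y = -7.3, which is the third click at -8. The block and the other things are in place. One quick numeric check of the block's front edge for squareness before handing in.

```bash
cat >> m2.py <<'E'
g=a.astype(np.float32)
sat=(g[...,2]-g[...,0])/4  # cream vs bluish bed
P=[]
for y in np.arange(-85,86,5):
    xs=np.arange(-85,-50,.5);q=[proj('top',[*(O+R@[x,y]),56]) for x in xs]
    s=cv2.remap(sat,np.float32([q])[...,0],np.float32([q])[...,1],cv2.INTER_LINEAR)[0]
    t=(s[:10].mean()+s[-10:].mean())/2;P.append((y,xs[np.argmax(s>t)]))
P=np.array(P);k=np.polyfit(P[:,0],P[:,1],1);print('front edge slope,x',k,np.std(P[:,1]-np.polyval(k,P[:,0])))
E
python3 m2.py|tail -1
```

```text
front edge slope,x [ 2.63305322e-03 -6.80142857e+01] 0.2738137863509399
```

The front edge is at -68.0 (home is -67) with a slope of 0.003, so the block is home and square within the calibration.

```bash
python3 -c "
from plant import bot
print(bot.close_job())"
```

```text
the job is handed in; nothing more can be done
None
```

The job is handed in: the block is home and square against the back stop (front edge about 1 mm from nominal, within calibration error), the lever rests in the third click and was never pushed past it, and the reel and sanding block beside the clamp did not move.

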